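# Release the copper plate from the engraving jig

### The job

Free the copper plate in the engraving jig: press the jig's two red buttons down together, one fingertip on each, and keep both down until the brass jaw has glided all the way open, then let both buttons come back up and move away. Leave the copper plate lying where it is and do not disturb the can, the jar or the tube.

Things in the scene. Friction and masses are not known exactly. Their poses are not given: they have to be found in the camera images.
- jig: Engraving jig fixed to the table: dark wooden board 210 x 150 x 12 mm. Origin: centre of its underside, on the table; x runs along its 210 mm length from the button end towards the plate, y across it, z up. At the -x end a grey block 50 (x) x 110 (y) mm, centred 80 mm from the origin, top at 34 mm height, carries the two buttons; at the +x end is a fixed aluminium fence 110 mm wide, 24 mm high. Between them lie the brass jaw and the copper plate.
- left_button_top (a point): Centre of the top face of the left red button (jig frame x -80, y +30 mm): round cap 28 mm across, its top 48 mm above the table when up, 11 mm above the black collar (36 mm across) round it; it moves with the button. The two buttons are 60 mm apart, centre to centre, and nothing between them is higher than 37 mm.
- right_button_top (a point): Centre of the top face of the right red button (jig frame x -80, y -30 mm), otherwise the same as the left.
- left_button (a joint): Travel of the left button, m: 0 up, 0.007 fully down. Spring: about 2 N to start, 6 N fully down, plus up to 1.5 N of catch friction; it comes up by itself, but stays about 4 mm down under the jaw if let go while the jaw is part open. Its catch is clear of the jaw beyond about 0.0045 down.
- right_button (a joint): Travel of the right button, m; the same as the left.
- jaw (a joint): Opening of the brass jaw, m: 0 closed on the plate, 0.030 fully open. While both buttons are down a damped spring slides it towards the buttons in about 3 s; either button let up too early catches it and it stops (press both again to go on). Fully open, the catches lock it there and the buttons come up.
- jaw_mid (a point): Middle of the top of the brass jaw, a bar 14 (x) x 110 (y) mm, top 24.5 mm above the table; closed it is at jig x -13 mm, fully open at x -43 mm. Its two steel tongues run into the grey block.
- plate: Loose copper plate 80 (x) x 100 (y) x 4 mm lying flat on the jig's board between jaw and fence. Origin: centre of its underside, 12 mm above the table. To be left alone.
- can: Loose can with a pale label, 66 mm across, 85 mm high, standing near the jig; origin at the centre of its underside. To be left alone.
- jar: Loose jar with a blue label and black lid, 52 mm across, 75 mm high, standing near the jig; origin at the centre of its underside. To be left alone.
- tube: Loose copper tube 48 mm across, 60 mm high, standing on end near the jig; origin at the centre of its underside. To be left alone.

How it is judged (in metres and radians):
On the way, in this order (a step that is already met when the one before it is completed fails the run):
1. both buttons are pressed down together by the fingers (value of joint each of left_button, right_button above 0.0045 m and contact force between the fingers and jig above 3 N), for 0.2 s.
2. the jaw has opened fully while both buttons are still held down (value of joint jaw above 0.0275 m and value of joint each of left_button, right_button above 0.003 m), for 0.1 s.
At the end, for the whole second after the job is handed in: The jaw is open by more than 27 mm of its 30 mm, both buttons are up (within 1.5 mm), the copper plate lies at rest within 8 mm of where it started, and can, jar and tube stand upright within 20 mm of where they stood (value of joint jaw above 0.027 m and value of joint each of left_button, right_button below 0.0015 m and distance of plate from where it was at the start of the episode below 0.008 m and linear speed of plate below 0.02 m/s and distance of each of can, jar, tube from where it was at the start of the episode below 0.02 m and angle between each of can, jar, tube's own z axis and vertical below 0.15 rad); the robot touches nothing.
It fails at once if the copper plate is shifted by more than 15 mm, or lifted by more than 8 mm (distance of plate from where it was at the start of the episode above 0.015 m or height (world z) of plate above 0.02 m).
It fails at once if the can, jar or tube is shoved or lifted by more than 25 mm or tipped (distance of any of can, jar, tube from where it was at the start of the episode above 0.025 m or angle between any of can, jar, tube's own z axis and vertical above 0.5 rad).
It also fails if it takes over 32 s, if anything falls off the work surface, if the arm or the gripper's body presses on something with over 40 N, if the wrist force passes 120 N, or if a joint passes its speed limit or range.

### The arm

A 6-joint arm with a two-finger parallel gripper is mounted at the origin on the work surface. World frame = base frame: x ahead of the robot, y to its left, z up, the work surface at z = 0. Lengths are in mm, angles in rad, forces in N, time in s.
With the tool pointing down it reaches from about 275 to 1000 mm from the base axis. Payload 8.4 kg.
Tool frame: the origin (TCP) lies on the front face of the gripper's body, between the roots of the fingers; the fingertips stand 73 mm ahead of it and the grasp point (between the pads) lies 54 mm ahead of it; z points along the fingers, y is the direction in which the jaws open and shut (so a half turn about z gives the same grasp; the last joint's range is limited). The gripper opens to 85 mm and grips with 20 to 120 N. Pads are 22 mm wide; open, the fingers measure 114 mm over their backs; the gripper's body (76 mm by 85 mm) begins 54 mm behind the grasp point. The pads swing forward as they close: fully open they stand 13 mm farther back than shut.
Start: joints at [-1.23, 0.353, 1.633, -0, 1.155, -0.002], TCP at [210.077, -588.639, 303.881] pointing down, gripper open.
Joint ranges: [-2.63, 2.63], [-0.92, 2.1], [0.06, 2.66], [-1.3, 4.44], [0, 2.69], [-3.02, 3.02]. Speed limits (rad/s): [2.22, 2.22, 2.79, 3.14, 3.14, 3.14].

### API

Orientations are given as [roll, pitch, yaw] about the fixed x, y, z axes, in that order (R = Rz(yaw) Ry(pitch) Rx(roll)).
In Python, from rig import status, cams, order gives the robot as it stands. The module is installed in compiled form; this text tells all that it offers.
- The arm moves only by the shell command python3 -m creep 'ROWS' [OPENING] [FORCE]. ROWS is JSON, a list of rows, each a list of 6 numbers: the shift along the tool's x, y, z in units of 0.1 m (1.0 is 0.1 m), then the turn, a rotation vector about the tool's x, y, z in units of pi rad (1.0 is pi rad). A call has 1 to 8 rows; each row shifts and turns the commanded pose from where the row before left it, along the tool's axes as they then stand; what a row does not reach is not made up. A row lasts 1/12 s, in which the tool goes at most 41.7 mm and 7.16 degrees, less where a joint would pass 70% of its speed; a pose out of reach is approached as far as the arm can. A call with a number of a shift or a turn outside -1 to 1 is refused whole. A call with a gripper value outside its range is refused whole. OPENING is the closure, from -1 (fully open) to 1 (shut), set as the call begins (- or left out, the last holds). The fingers move at their own pace and stop on an object; FORCE is the grip in N (left out, the last holds). Time passes only in rows, so rows that do not move let the fingers close. It gives the time, the measured TCP pose, the force and the opening at its end, in the units of the state.
- status.sense(): the state, without advancing time (a new reading comes with each control period).
- cams.grab_frame(name): name is "side" or "top" or "wrist"; returns a dict with "pixels" (384x512x3 uint8, red, green, blue), "mtx" (3x3 intrinsics, pixels), "dist_coeffs" ([k1, k2, p1, p2, k3] as OpenCV has them; the pictures are not rectified), "T" (4x4, takes a point from camera to world coordinates). Camera axes: x right, y up, looking along -z (the intrinsics and any distortion apply to the point x, -y, -z); pixel columns grow to the right and rows downward; lengths in mm; the calibration is good to about 2 mm. A picture is of the moment at which its call begins. There is no depth.
- order.sign_off(): hands the job in, once; it reports no verdict.
The state is a dict: "clock": time; "qpos": joint angles; "qvel": joint speeds; "joint_efforts": joint torques, N m; "eef_pos": TCP position; "tcp_rot": TCP orientation; "contact_force": force on the tool from outside, world axes, zero at the start; "wrist_torque": the same for the moment, N m; "opening": opening from 0.0 (shut) to 1.0 (fully open).
Only numpy, scipy, OpenCV 4.12 (cv2) and the standard library are available. Lean on these libraries where they do the work, as an engineer would, in place of code of your own. Each camera call takes 0.05 s, during which the arm holds its last target.

## Working session

There is one attempt and no reset: what is moved stays moved. The work goes in short steps, Python scripts to look and compute and a shell command to move; the robot and the scene stay as the last step left them, time stands still between calls to the robot, and variables do not carry over. Pictures are saved under pics/ and viewed, and the job is handed in when it is done.

```bash
mkdir -p pics; python3 - <<'E'
from rig import status,cams
import cv2,numpy as np
print(status.sense())
for n in("top","side"):
    f=cams.grab_frame(n);cv2.imwrite(f"pics/{n}0.png",f["pixels"][:,:,::-1]);np.savez(f"{n}0.npz",**f)
    print(n,f["mtx"],f["dist_coeffs"],f["T"])
E
```

```text
{'clock': 0.0, 'qpos': array([-1.23040401e+00,  3.53672718e-01,  1.63415707e+00,  2.40041763e-05,
        1.15521391e+00, -2.40874613e-03]), 'qvel': array([ 1.23884245e-03, -1.27872242e-03, -7.71519501e-04,  2.86051147e-05,
       -1.91237856e-03, -1.45868452e-03]), 'joint_efforts': array([-1.81647782e-03, -6.05249548e+01, -3.42062938e+01, -1.28890847e-04,
        9.38151759e-03,  9.11504139e-05]), 'eef_pos': array([ 209.94901875, -588.26696206,  303.13645683]), 'tcp_rot': array([-3.14014166e+00, -2.54420302e-05,  3.42791342e-01]), 'contact_force': array([-0.03551374, -1.22758746,  0.00896208]), 'wrist_torque': array([-0.00532432, -0.05082884,  0.00792881]), 'opening': 0.9982606478800523}
top [[476.37655331   0.         255.48972888]
 [  0.         476.37655331 185.16586861]
 [  0.           0.           1.        ]] [-0.10098096  0.          0.          0.          0.        ] [[ 1.01643571e-02  9.91137681e-01 -1.32449174e-01  4.97391148e+02]
 [-9.99834003e-01  1.20766487e-02  1.36426045e-02  5.76365720e+01]
 [ 1.51212415e-02  1.32288519e-01  9.91095906e-01  1.00452721e+03]
 [ 0.00000000e+00  0.00000000e+00  0.00000000e+00  1.00000000e+00]]
side [[483.02072986   0.         260.42880021]
 [  0.         483.02072986 190.24588902]
 [  0.           0.           1.        ]] [-0.13075201  0.          0.          0.          0.        ] [[-7.40384049e-01  4.01815258e-01 -5.38865436e-01  6.53412815e+01]
 [-6.71838144e-01 -4.68072453e-01  5.74057216e-01  6.66653500e+02]
 [-2.15631178e-02  7.87053160e-01  6.16508195e-01  7.04394387e+02]
 [ 0.00000000e+00  0.00000000e+00  0.00000000e+00  1.00000000e+00]]
```

View pics/top0.png

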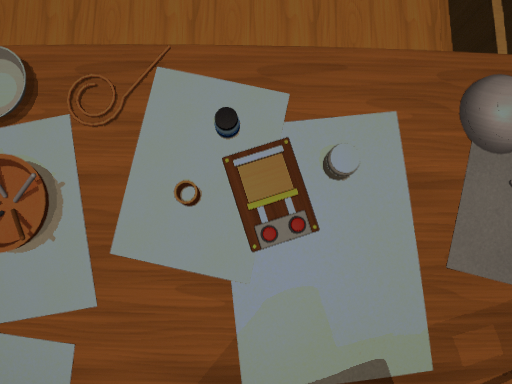

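View pics/side0.png

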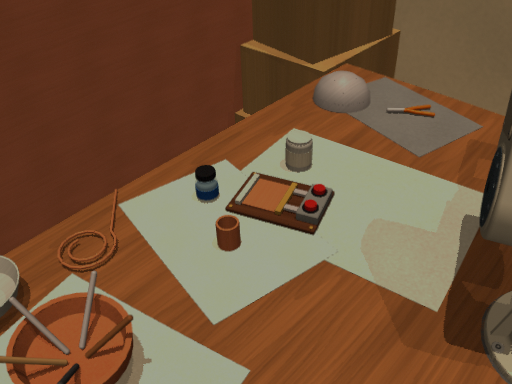

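The top view shows the jig with its red buttons near (270,234) and (297,225), the can at (343,160), the jar at (227,121) and the tube at (187,193). The arm side is clear. Next I'll enlarge the crops.

```bash
python3 - <<'E'
import cv2,numpy as np
a=cv2.imread("pics/top0.png")[125:260,210:365];b=cv2.imread("pics/side0.png")[160:240,220:340]
cv2.imwrite("pics/topc.png",cv2.resize(a,None,fx=5,fy=5,interpolation=cv2.INTER_CUBIC)[:600]);cv2.imwrite("pics/topc.png",cv2.resize(a,(689,600),interpolation=cv2.INTER_CUBIC))
cv2.imwrite("pics/sidec.png",cv2.resize(b,None,fx=6,fy=6,interpolation=cv2.INTER_CUBIC))
E
```

```text
(no output)
```

View pics/topc.png

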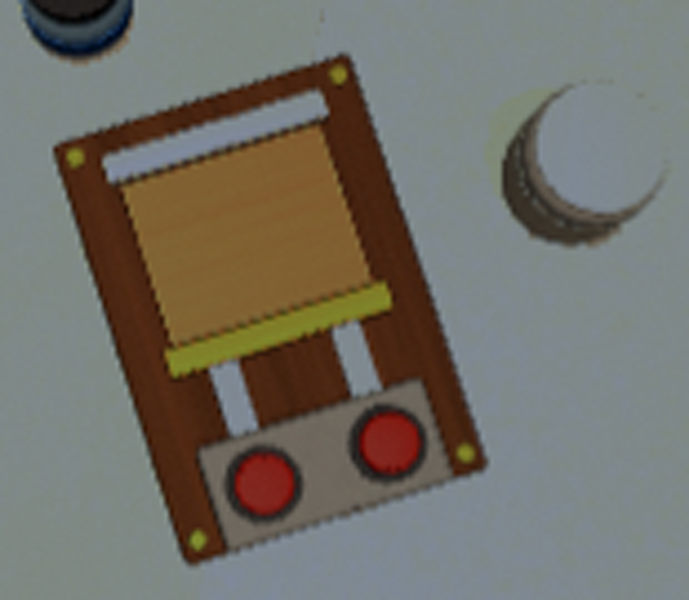

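View pics/sidec.png

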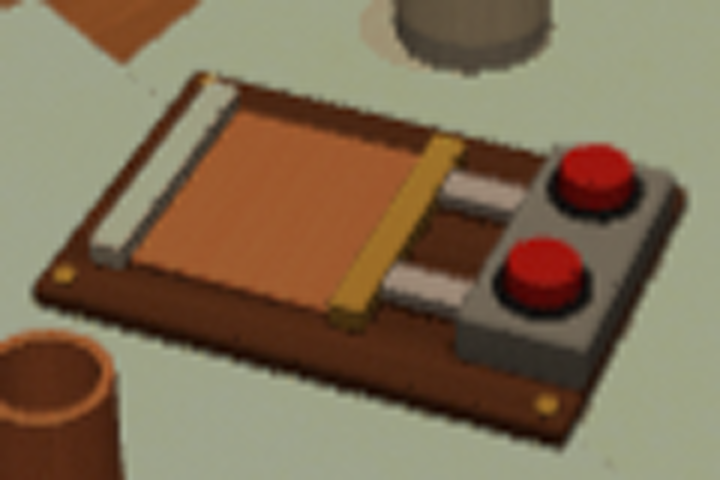

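The crops show the cap tops. In the top crop the left cap is at (265,483) and the right at (389,441). In the side crop the left is at (543,258) and the right at (597,165). The board corners are visible too, so I'll fit the jig pose.

```bash
cat > h.py <<'E'
import cv2,numpy as np
from scipy.optimize import least_squares
F=np.diag([1,-1,-1.])
def proj(f,P):
    T=f["T"];c=(np.asarray(P,float)-T[:3,3])@T[:3,:3]@F
    return cv2.projectPoints(c.reshape(-1,1,3),np.zeros(3),np.zeros(3),f["mtx"],f["dist_coeffs"])[0][:,0]
def onz(f,uv,z):
    n=cv2.undistortPoints(np.float64(uv).reshape(-1,1,2),f["mtx"],f["dist_coeffs"])[:,0]
    d=np.c_[n,np.ones(len(n))]@F@f["T"][:3,:3].T;o=f["T"][:3,3]
    return o+d*((z-o[2])/d[:,2])[:,None]
E
python3 - <<'E'
from h import *
t=np.load("top0.npz");s=np.load("side0.npz")
up=lambda p,k,o:(np.array(p)+.5)/k-.5+o
tu=up([[265,483],[389,441],[55,150],[350,55],[487,467],[190,564]],4.445,[210,125])
su=up([[543,258],[597,165],[203,73],[35,295],[562,450]],6,[220,160])
J=np.array([[-80,30,48],[-80,-30,48],[105,75,12],[105,-75,12],[-105,-75,12],[-105,75,12.]])
Js=J[[0,1,3,2,5]]
W=lambda q,P:np.c_[q[0]+np.cos(q[2])*P[:,0]-np.sin(q[2])*P[:,1],q[1]+np.sin(q[2])*P[:,0]+np.cos(q[2])*P[:,1],P[:,2]]
for nm,fn in (("top",lambda q:(proj(t,W(q,J))-tu).ravel()),("side",lambda q:(proj(s,W(q,Js))-su).ravel()),("both",lambda q:np.r_[(proj(t,W(q,J))-tu).ravel(),(proj(s,W(q,Js))-su).ravel()])):
    r=least_squares(fn,[530,0,.3]);print(nm,r.x,np.abs(r.fun).max().round(2));print(W(r.x,J[:2]).round(1), "mid",W(r.x,J[:2]).mean(0))
print("direct top",onz(t,tu[:2],48).round(1),"side",onz(s,su[:2],48).round(1))
print("can top",onz(t,up([[598,146]],4.445,[210,125]),85),"jar",onz(t,[[226.5,115]],75),"tube",onz(t,[[187,190]],60))
E
```

```text
top [6.13209793e+02 1.27470194e+01 3.23525488e-01] 1.16
[[527.8  15.8  48. ]
 [546.9 -41.1  48. ]] mid [537.36015106 -12.68587001  48.        ]
side [6.11758309e+02 1.77002524e+01 3.13678676e-01] 1.54
[[526.4  21.6  48. ]
 [544.9 -35.5  48. ]] mid [535.66191529  -6.98453891  48.        ]
both [6.13230936e+02 1.41302277e+01 3.21186804e-01] 2.91
[[527.9  17.3  48. ]
 [546.8 -39.6  48. ]] mid [537.32202248 -11.12520387  48.        ]
direct top [[528.4  16.   48. ]
 [547.9 -40.   48. ]] side [[530.1  18.1  48. ]
 [548.  -37.7  48. ]]
can top [[ 677.64891385 -129.66800418   85.        ]] jar [[763.29477989 104.60845334  75.        ]] tube [[612.20763491 181.36131655  60.        ]]
```

```bash
python3 -m creep '[[0.12,-0.11,0,0,0,0.0067],[0.25,-0.215,0,0,0,0],[0.25,-0.215,0,0,0,0],[0.25,-0.215,0,0,0,0],[0.25,-0.215,0,0,0,0],[0.25,-0.215,0,0,0,0],[0.25,-0.215,0,0,0,0],[0.25,-0.215,0,0,0,0]]' -0.08 20
```

```text
clock: 0.77
eef_pos: [336.5, -374.6, 303.6]
tcp_rot: [-3.141, 0.0, 0.321]
contact_force: [0.7, 0.1, 0.6]
opening: 0.542
```

```bash
python3 -m creep '[[0.25,-0.215,0,0,0,0],[0.25,-0.215,0,0,0,0],[0.25,-0.215,0,0,0,0],[0.25,-0.215,0,0,0,0],[0.25,-0.215,0,0,0,0],[0.25,-0.215,0,0,0,0],[0.25,-0.215,0,0,0,0],[0.25,-0.215,0,0,0,0]]'
```

```text
clock: 1.43
eef_pos: [471.8, -148.1, 303.7]
tcp_rot: [-3.141, 0.0, 0.322]
contact_force: [-0.1, -0.7, -0.1]
opening: 0.539
```

```bash
python3 -m creep '[[0.2,-0.18,0,0,0,0],[0.1,-0.09,0,0,0,0],[0,0,0,0,0,0],[0,0,0,0,0,0]]'; python3 - <<'E'
import numpy as np
from rig import status
s=status.sense();p=s["eef_pos"];d=np.array([538,-11.5])-p[:2];y=s["tcp_rot"][2]
print(p,"tool xy",d@[np.cos(y),np.sin(y)],d@[np.sin(y),-np.cos(y)])
E
```

```text
clock: 1.77
eef_pos: [491.3, -114.1, 303.6]
tcp_rot: [-3.141, 0.001, 0.324]
contact_force: [0.2, -0.5, -0.5]
opening: 0.537
[ 491.3047965 -114.1264445  303.5669657] tool xy 76.91188843981278 -82.44507600403594
```

```bash
python3 -m creep '[[0.15,-0.16,0,0,0,0],[0.22,-0.24,0,0,0,0],[0.2,-0.22,0.2,0,0,0],[0.15,-0.15,0.3,0,0,0],[0.05,-0.05,0.3,0,0,0],[0,0,0.2,0,0,0],[0,0,0.2,0,0,0],[0,0,0,0,0,0]]'; python3 - <<'E'
import numpy as np,cv2
from rig import status,cams
for n in("wrist","side"):
    f=cams.grab_frame(n);np.savez(f"{n}1.npz",**f);im=f["pixels"][:,:,::-1]
    if n=="side": im=cv2.resize(im[60:260,220:420],(600,600),interpolation=cv2.INTER_CUBIC)
    cv2.imwrite(f"pics/{n}1.png",im)
s=status.sense();p=s["eef_pos"];d=np.array([538,-11.5])-p[:2];y=s["tcp_rot"][2]
print(p,y,s["clock"],"tool xy",d@[np.cos(y),np.sin(y)],d@[np.sin(y),-np.cos(y)])
E
```

```text
clock: 2.43
eef_pos: [535.9, -13.4, 180.3]
tcp_rot: [-3.14, 0.006, 0.321]
contact_force: [-0.4, -0.2, -0.8]
opening: 0.54
[537.95559715 -13.43265228 183.71500745] 0.32072085616775703 2.5333 tool xy 0.6514087398982469 -1.8201052496637504
```

View pics/wrist1.png

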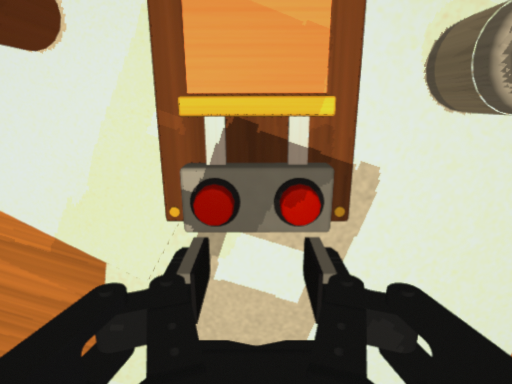

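View pics/side1.png

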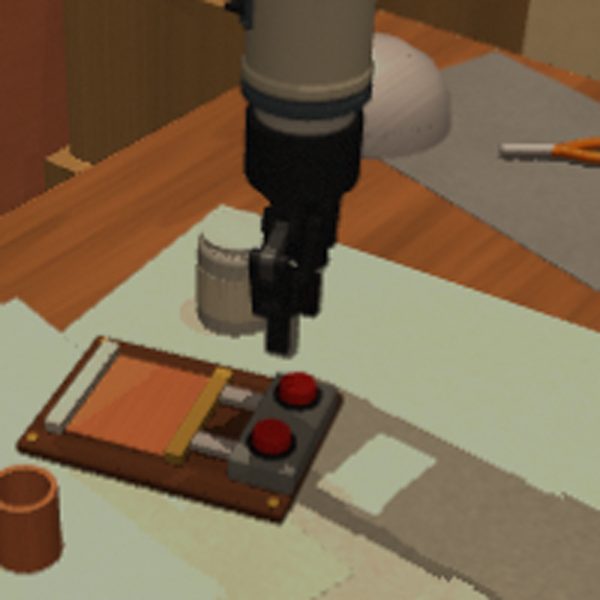

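The wrist view shows the caps at about (214,204) and (300,203), and the tip ends around (199,240) and (314,240). I'll locate both numerically.

```bash
python3 - <<'E'
from h import *
from rig import status
w=np.load("wrist1.npz");s=status.sense()
b=onz(w,[[214,204],[300,203]],48);print(b.round(1),"mid",b.mean(0),"dist",np.linalg.norm(b[0]-b[1]),"yaw",np.arctan2(b[1,0]-b[0,0],b[0,1]-b[1,1]))
from scipy.spatial.transform import Rotation as R
Rt=R.from_euler("xyz",s["tcp_rot"]).as_matrix()
for z in (60,66,73):
  P=np.array([[x,y,z] for y in(-37,-30,-23,23,30,37) for x in (0,11)]);print(z,proj(w,P@Rt.T+s["eef_pos"]).round(0).tolist())
im=w["pixels"][220:330,150:370,::-1]
cv2.imwrite("pics/w1c.png",cv2.convertScaleAbs(cv2.resize(im,None,fx=3.6,fy=3.6,interpolation=cv2.INTER_CUBIC),alpha=1.8,beta=20))
E
```

```text
[[531.8  15.2  48. ]
 [551.  -40.2  48. ]] mid [541.39530986 -12.49955006  48.        ] dist 58.54235766220451 yaw 0.3337397042317096
60 [[175.0, 263.0], [173.0, 241.0], [190.0, 263.0], [189.0, 241.0], [206.0, 263.0], [205.0, 241.0], [307.0, 263.0], [309.0, 241.0], [323.0, 263.0], [324.0, 241.0], [338.0, 263.0], [340.0, 241.0]]
66 [[178.0, 257.0], [177.0, 235.0], [193.0, 257.0], [192.0, 235.0], [208.0, 257.0], [207.0, 235.0], [305.0, 257.0], [307.0, 235.0], [320.0, 257.0], [322.0, 235.0], [335.0, 257.0], [337.0, 235.0]]
73 [[182.0, 250.0], [180.0, 229.0], [196.0, 250.0], [195.0, 229.0], [210.0, 250.0], [209.0, 229.0], [303.0, 250.0], [304.0, 229.0], [318.0, 250.0], [319.0, 229.0], [332.0, 250.0], [333.0, 229.0]]
```

View pics/w1c.png

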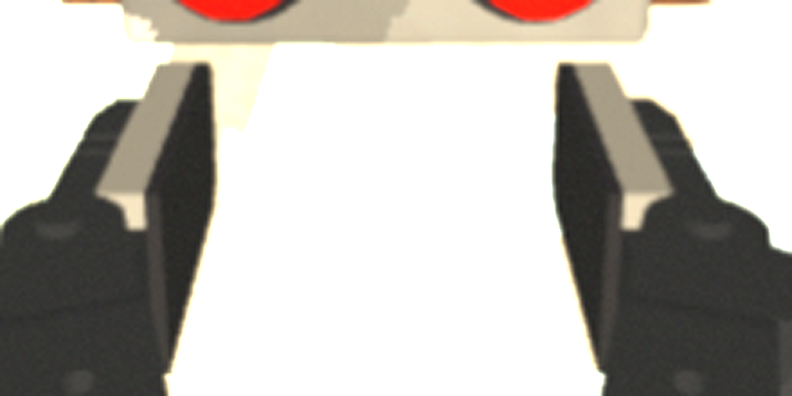

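The pads are about 6 mm thick at the tip, so the tip centres are about 52 mm apart. I'll open to about 0.635 so they sit 60 mm apart, correct x by about 2 mm, and descend to just above the caps.

```bash
python3 -m creep '[[0.012,-0.004,0.05,0,0,0.0013],[0.011,-0.003,0.15,0,0,0],[0,0,0.15,0,0,0],[0,0,0.15,0,0,0],[0,0,0.1,0,0,0],[0,0,0.03,0,0,0],[0,0,0,0,0,0],[0,0,0,0,0,0]]' -0.27; python3 - <<'E'
import numpy as np,cv2
from rig import status,cams
for n in("wrist","side"):
    f=cams.grab_frame(n);np.savez(f"{n}2.npz",**f);im=f["pixels"][:,:,::-1]
    if n=="side": im=cv2.resize(im[130:230,260:360],(600,600),interpolation=cv2.INTER_CUBIC)
    else: im=cv2.resize(im[150:350,110:410],(800,533),interpolation=cv2.INTER_CUBIC)
    cv2.imwrite(f"pics/{n}2.png",cv2.convertScaleAbs(im,alpha=1.5,beta=10))
s=status.sense();print(s["eef_pos"],s["tcp_rot"],s["clock"],s["contact_force"])
E
```

```text
clock: 3.2
eef_pos: [541.0, -11.2, 121.6]
tcp_rot: [3.141, -0.001, 0.317]
contact_force: [0.1, -0.1, 0.3]
opening: 0.638
[541.08906724 -11.12620635 121.84121377] [ 3.14105085e+00 -1.47688755e-03  3.17638207e-01] 3.3 [ 0.27777733 -1.04246004 -0.14789676]
```

View pics/wrist2.png

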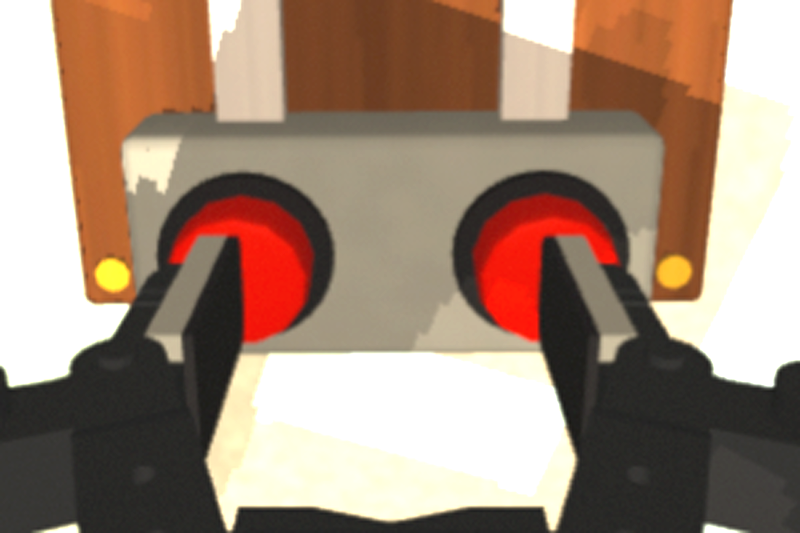

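View pics/side2.png

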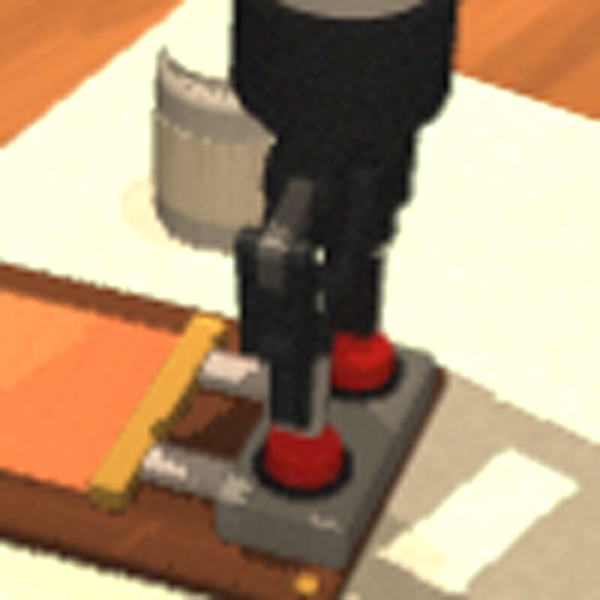

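The tips straddle the caps well: centres fall within 3 mm after perspective, with tool x centred. I'll close slightly and descend while checking the force.

```bash
python3 -m creep '[[0,0,0.03,0,0,0],[0,0,0.03,0,0,0],[0,0,0.02,0,0,0],[0,0,0.01,0,0,0],[0,0,0,0,0,0],[0,0,0,0,0,0]]' -0.2
```

```text
clock: 3.8
eef_pos: [541.2, -11.1, 112.6]
tcp_rot: [3.141, -0.002, 0.318]
contact_force: [-0.4, -0.3, 9.1]
opening: 0.602
```

```bash
python3 -m creep '[[0,0,0.015,0,0,0],[0,0,0.015,0,0,0],[0,0,0.01,0,0,0],[0,0,0,0,0,0]]'
```

```text
clock: 4.13
eef_pos: [541.3, -11.1, 110.1]
tcp_rot: [3.141, -0.002, 0.318]
contact_force: [-7.1, 0.5, 29.2]
opening: 0.6
```

```bash
python3 -m creep '[[0,0,-0.005,0,0,0],[0,0,0,0,0,0],[0,0,0,0,0,0],[0,0,0,0,0,0],[0,0,0,0,0,0],[0,0,0,0,0,0]]'; python3 - <<'E'
import numpy as np,cv2
from rig import status,cams
for n in("wrist","side"):
    f=cams.grab_frame(n);np.savez(f"{n}3.npz",**f);im=f["pixels"][:,:,::-1]
    if n=="side": im=cv2.resize(im[130:230,260:360],(600,600),interpolation=cv2.INTER_CUBIC)
    else: im=cv2.resize(im[50:350,56:456],(800,600),interpolation=cv2.INTER_CUBIC)
    cv2.imwrite(f"pics/{n}3.png",cv2.convertScaleAbs(im,alpha=1.3,beta=10))
E
```

```text
clock: 4.63
eef_pos: [541.2, -11.1, 110.2]
tcp_rot: [3.141, -0.002, 0.318]
contact_force: [-4.5, -0.6, 23.3]
opening: 0.602
```

View pics/wrist3.png

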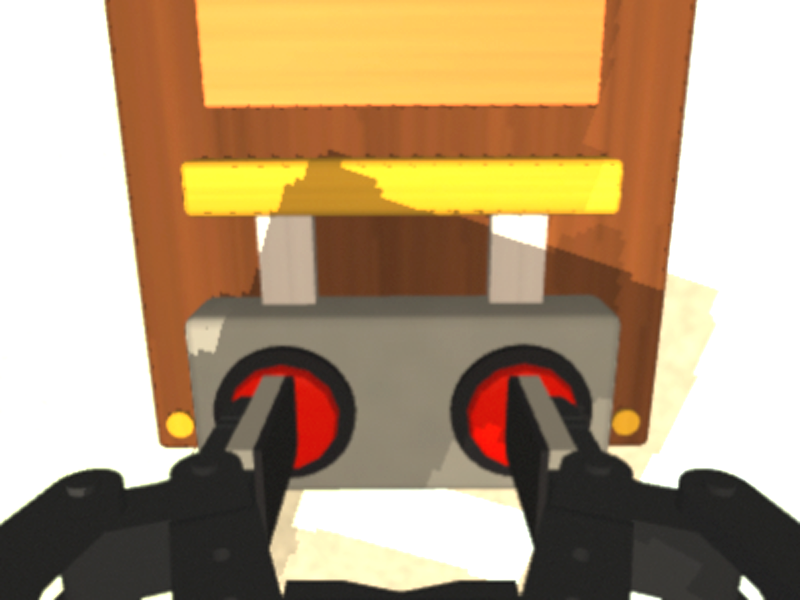

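View pics/side3.png

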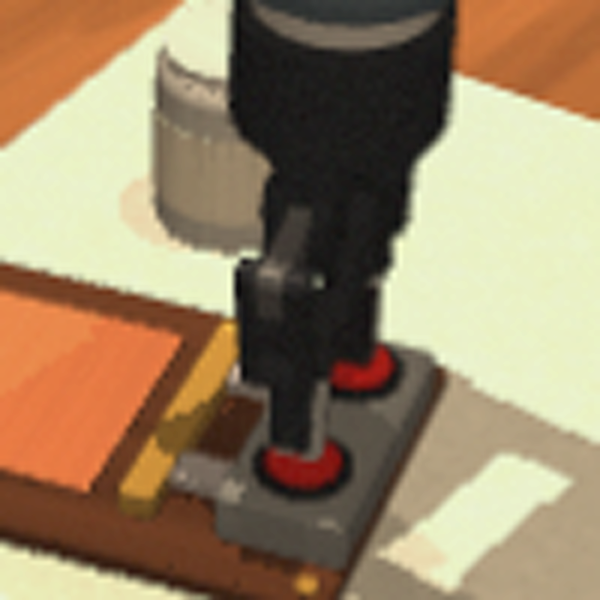

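The wrist view shows the jaw sliding, with its bar now at row 187 of 600 and a gap opened from the plate. Both caps are pressed and the fingertips are on them. I'll hold for about 4 s.

```bash
for i in 1 2 3; do python3 -m creep '[[0,0,0,0,0,0],[0,0,0,0,0,0],[0,0,0,0,0,0],[0,0,0,0,0,0],[0,0,0,0,0,0],[0,0,0,0,0,0],[0,0,0,0,0,0],[0,0,0,0,0,0]]'|grep -v rot; done
python3 - <<'E'
import numpy as np,cv2
from rig import cams
f=cams.grab_frame("wrist");np.savez("wrist4.npz",**f);im=f["pixels"][:,:,::-1]
cv2.imwrite("pics/wrist4.png",cv2.convertScaleAbs(cv2.resize(im[50:350,56:456],(800,600),interpolation=cv2.INTER_CUBIC),alpha=1.3,beta=10))
E
```

```text
clock: 5.4
eef_pos: [541.2, -11.1, 110.2]
contact_force: [-5.0, 0.6, 23.4]
opening: 0.604
clock: 6.07
eef_pos: [541.2, -11.1, 110.2]
contact_force: [-4.6, -1.2, 22.8]
opening: 0.602
clock: 6.73
eef_pos: [541.2, -11.1, 110.2]
contact_force: [-4.9, 0.1, 23.7]
opening: 0.606
```

View pics/wrist4.png

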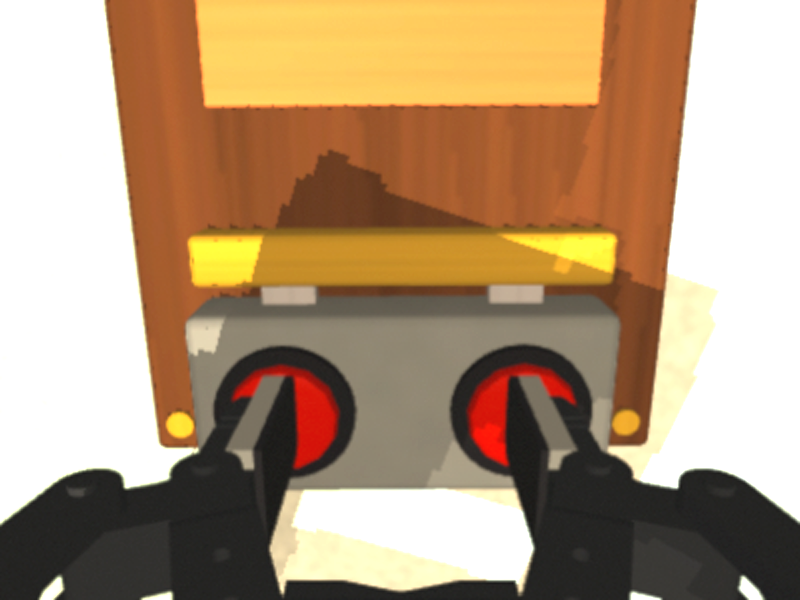

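The jaw is nearly against the block, with its bar at rows 232–286. I'll hold for 2 s more and check that it has stopped.

```bash
for i in 1 2 3; do python3 -m creep '[[0,0,0,0,0,0],[0,0,0,0,0,0],[0,0,0,0,0,0],[0,0,0,0,0,0],[0,0,0,0,0,0],[0,0,0,0,0,0],[0,0,0,0,0,0],[0,0,0,0,0,0]]'|grep -E 'clock|force'; done
python3 - <<'E'
from h import *
from rig import cams
f=cams.grab_frame("wrist");np.savez("wrist5.npz",**f)
for n in (3,4,5):
    g=f if n==5 else np.load(f"wrist{n}.npz")
    c=g["pixels"][:,150:290].astype(int);m=((c[...,0]-c[...,2]>90)&(c[...,1]-c[...,2]>60)).sum(1);print(n,[(r,int(m[r])) for r in range(120,205) if m[r]>40][::4])
im=f["pixels"][:,:,::-1]
cv2.imwrite("pics/wrist5.png",cv2.convertScaleAbs(cv2.resize(im[50:350,56:456],(800,600),interpolation=cv2.INTER_CUBIC),alpha=1.3,beta=10))
g=f
a=onz(g,[[56+400/2,50+232/2],[56+400/2,50+286/2]],24.5);mid=np.array([540,-12]);u=np.array([np.cos(.322),np.sin(.322)])
print("jaw edges jig x",(a[:,:2]-mid)@u-80)
E
```

```text
clock: 7.45
contact_force: [-4.9, 0.1, 23.1]
clock: 8.12
contact_force: [-6.0, -0.3, 24.2]
clock: 8.78
contact_force: [-5.6, 0.4, 23.6]
3 [(129, 53), (133, 140), (137, 140), (141, 140), (145, 140), (149, 140), (153, 140), (157, 46)]
4 [(167, 113), (171, 140), (175, 140), (179, 139), (183, 139), (187, 139), (191, 138)]
5 [(167, 113), (171, 140), (175, 140), (179, 139), (183, 139), (187, 139), (191, 138)]
jaw edges jig x [-37.30658941 -51.53830782]
```

View pics/wrist5.png

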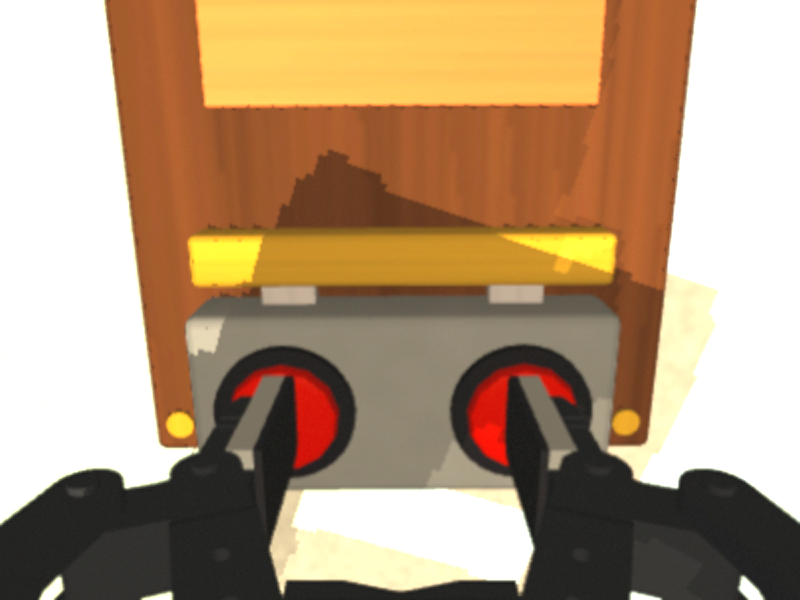

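The bar hasn't moved since the last picture, and its edges are at jig x −37 and −51.5 (fully open should be −36 and −50). The jaw is fully open, so I'll rise straight up.

```bash
python3 -m creep '[[0,0,-0.03,0,0,0],[0,0,-0.05,0,0,0],[0,0,-0.1,0,0,0],[0,0,-0.2,0,0,0],[0,0,-0.25,0,0,0],[0,0,-0.25,0,0,0],[0,0,-0.2,0,0,0],[0,0,-0.05,0,0,0]]';python3 -m creep '[[-0.2,0,-0.1,0,0,0],[-0.2,0,-0.1,0,0,0],[0,0,0,0,0,0],[0,0,0,0,0,0],[0,0,0,0,0,0],[0,0,0,0,0,0]]'; python3 - <<'E'
from h import *
from rig import cams
for n in("wrist","side"):
    f=cams.grab_frame(n);np.savez(f"{n}6.npz",**f);im=f["pixels"][:,:,::-1]
    if n=="side": im=cv2.resize(im[130:250,190:350],(800,600),interpolation=cv2.INTER_CUBIC)
    cv2.imwrite(f"pics/{n}6.png",im)
E
```

```text
clock: 9.5
eef_pos: [541.8, -11.1, 224.8]
tcp_rot: [3.14, -0.004, 0.318]
contact_force: [0.4, -0.4, -0.4]
opening: 0.6
clock: 10.0
eef_pos: [502.9, -23.4, 240.9]
tcp_rot: [-3.141, 0.0, 0.318]
contact_force: [0.1, -1.0, 0.9]
opening: 0.601
```

View pics/wrist6.png

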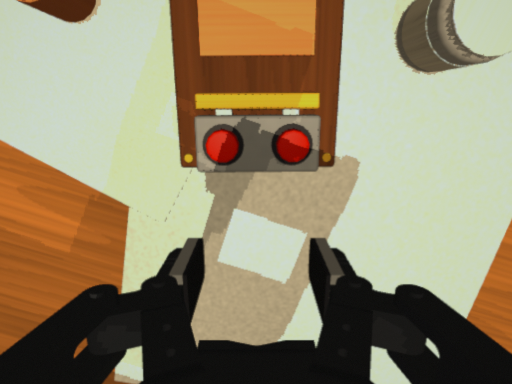

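View pics/side6.png

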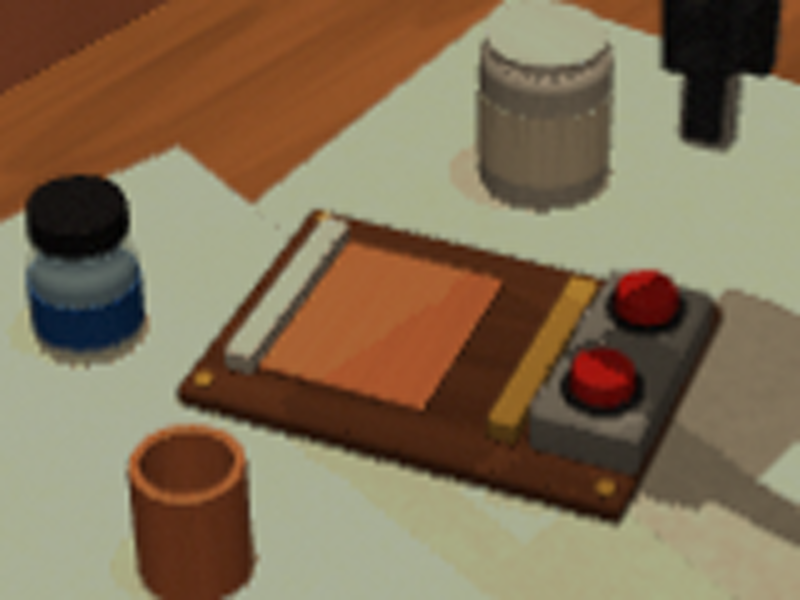

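The jaw is open, the plate is still against the fence, and the can, jar and tube are standing. I'll compare the cap height with the first picture directly.

```bash
python3 - <<'E'
import numpy as np,cv2
k={n:np.load(f"side{n}.npz")["pixels"] for n in(0,3,6)}
for n,im in k.items():
    c=im[180:222,298:335].astype(int);m=((c[...,0]>90)&(c[...,1]<60)).astype(np.uint8)
    _,_,st,ce=cv2.connectedComponentsWithStats(m);print(n,[(s.tolist(),q.round(1).tolist()) for s,q in zip(st[1:],ce[1:]) if s[4]>15])
cv2.imwrite("pics/cmp.png",np.hstack([cv2.resize(k[n][178:224,295:335,::-1],(260,299),interpolation=cv2.INTER_CUBIC) for n in k]))
E
```

```text
0 [([15, 4, 13, 8, 71], [20.9, 7.7]), ([6, 20, 13, 8, 83], [12.2, 23.5])]
3 [([18, 8, 9, 6, 25], [22.6, 11.3]), ([7, 25, 11, 5, 31], [12.3, 27.4])]
6 [([15, 4, 12, 8, 55], [20.5, 7.4]), ([6, 20, 12, 8, 68], [11.5, 24.0])]
```

View pics/cmp.png

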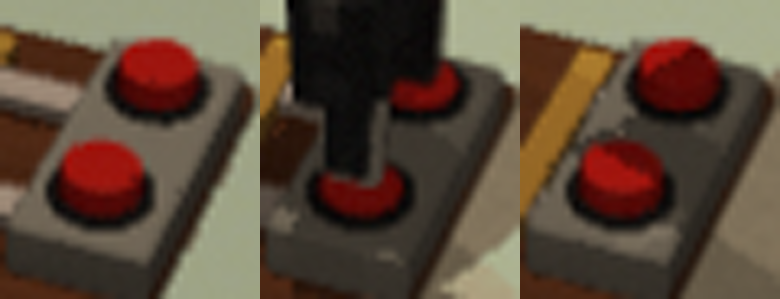

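Both caps are back at their original height: they span the same image rows as in the first picture (4–12 and 20–28 in the crop). I'm handing in.

```bash
python3 - <<'E'
from rig import order
print(order.sign_off())
E
```

```text
the job is handed in; nothing more can be done
None
```

The copper plate is free: I pressed both red buttons together, one fingertip on each, until the jaw was fully open. I then rose straight up and backed away, and handed in at about 10 s on the robot's clock.

**Press:** The buttons were held from about 4 to 8.8 s, with 23–29 N in total on the fingers.

**Jaw:** In the wrist pictures its edges measured at jig x −37 and −51.5 mm, where fully open should be −36 and −50. It did not move between pictures about 2 s apart, and it stayed open after I let go.

**Buttons:** Both caps cover the same image rows in the side view as before the press, so they came back up.

**Plate, can, jar and tube:** By eye in the last side picture, the plate lies against the fence and the other three stand upright where they were. I did not re-measure their positions. The robot was clear of everything, and contact force read about zero.

**Disagreements:**
- The cameras differed by up to 6 mm on the midpoint between the buttons, so I used an in-between value, checked with the wrist camera.
- The buttons were met about 3 mm higher than I had worked out.
- A small sideways force of about 5 N showed during the hold. I saw no effect from it.

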